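Deliver the red stain tin from the revolving rack to the gated holder

ROBOT

A 6-joint arm with a two-finger parallel gripper is mounted at the origin on the work surface. World frame = base frame: x ahead of the robot, y to its left, z up, the work surface at z = 0. Lengths are in m, angles in rad, forces in N, time in s.
With the tool pointing down it reaches from about 0.25 to 0.775 m from the base axis. Payload 4 kg.
Tool frame: the origin (TCP) lies on the centre line of the jaws, within the pads' length; the fingertips stand 14 mm ahead of it and the grasp point (between the pads) lies 5 mm behind it (robot.tcp_to_tips is the distance from the TCP to the fingertips, in m); z points along the fingers, y is the line along which they close (so a half turn about z gives the same grasp; the last joint's range is limited). The gripper opens to 94 mm and grips with 3 to 60 N. Pads are 16 mm wide; open, the fingers measure 119 mm over their backs; the gripper's body (75 mm by 177 mm) begins 78 mm behind the grasp point.
Start: joints at [-1.22, 0.087, 1.371, -0, 1.684, -0.103], TCP at [0.241, -0.494, 0.22] pointing down, gripper open.
Joint ranges: [-3.1, 3.1], [-0.76, 2.03], [0.27, 2.55], [-1.08, 4.22], [0.17, 2.65], [-2.57, 2.57]. Speed limits (rad/s): [2.79, 2.79, 3.14, 3.14, 3.14, 3.14].

INTERFACE

Orientations are given as [roll, pitch, yaw] about the fixed x, y, z axes, in that order (R = Rz(yaw) Ry(pitch) Rx(roll)).
In Python, from bench import robot gives the robot as it stands.
- The arm moves only by the tool carry_out, never from a script. Its argument "increments" is a list of rows, each a list of 3 entries, a list of its own where there are three numbers: the closure in counts, from 0 (fully open) to 255 (shut), then the shift along the tool's x, y, z in mm, then the turn about the tool's z in degrees. In form: [[fingers, [dx, dy, dz], twist], ...]. A call has 1 to 8 rows; each row shifts and turns the commanded pose from where the row before left it, along the tool's axes as they then stand; what a row does not reach is not made up. A row lasts 1/10 s, in which the tool goes at most 50 mm and 8.59 degrees, less where a joint would pass 70% of its speed; a pose out of reach is approached as far as the arm can. A call with a gripper value outside its range is refused whole. The fingers move at their own pace and stop on an object; the grip force is fixed at half the most. Time passes only in rows, so rows that do not move let the fingers close. It gives the time, the measured TCP pose, the force, the opening and the grip force at its end, in the units of the state.
- robot.get_obs(): the state, without advancing time (a new reading comes with each control period).
- robot.snapshot(name): name is "side" or "top"; returns the picture (384x512x3 uint8, blue, green, red); there is no depth.
- robot.get_calibration(name): a dict with "vfov" (degrees; the focal length in pixels is half the picture's height over the tangent of half this angle, whatever the lens; pixels are square), "cx", "cy" (the principal point, pixels), "k1" (the pictures are not rectified: a ray, as slopes to the right and down, at radius r is drawn at 1 + k1 r^2 times it, then the intrinsics apply), "T" (4x4, takes a point from camera to world coordinates). Camera axes: x right, y down, z forward; pixel columns grow to the right and rows downward; lengths in m; the calibration is good to about 2 mm. A picture is of the moment at which its call begins. get_calibration takes no time and is no camera call.
- robot.close_job(): hands the job in; it is judged then, once.
The state is a dict: "time": time; "joint_positions": joint angles; "qvel": joint speeds; "joint_torque": joint torques, N m; "tool_pos": TCP position; "ee_rot": TCP orientation; "wrist_force": force on the tool from outside, world axes, zero at the start; "wrist_torque": the same for the moment, N m; "width": finger opening in m; "finger_force": force on a finger pad.
Only numpy, scipy, OpenCV 4.12 (cv2) and the standard library are available. Lean on these libraries where they do the work, as an engineer would, in place of code of your own. Each camera call takes 0.05 s, during which the arm holds its last target. There are 200 camera calls.

TASK

Turn the revolving tin rack until the red tin's pocket lines up with the mouth of the wooden holder in front of it and let the rack come to rest there; then, without lifting the red tin, push it from behind straight out of its pocket into the holder, past the two yellow spring gates, until it presses firmly but gently (about 6 to 12 N) on the rubber bumper. Let go so that both gates close behind it, leaving the tin upright and home at the bumper, the other tins upright in their pockets, and the things lying around undisturbed.

Things in the scene. Friction and masses are not known exactly. Their poses are not given: they have to be found in the camera images.
- holder: Fixed wooden tin holder and foot of the rack. Origin on the rack's turning axis at bench level, z up; its -x points from the rack out along the holder (roughly to the robot), y across. Distances 'out' are from the axis towards -x. Tray floor 154 to 304 mm out, 110 mm wide, top 28.5 mm above the bench (1.5 mm below the rack's deck); end wall 294 to 304 mm out, top 79 mm.
- mouth (a point): Middle of the holder's mouth on the tray floor, 155 mm out. It lies between two upright free-running metal rollers, 16 mm thick, 163 mm out at y = +/-45.5 mm (75 mm between them), tops 72 mm above the bench.
- tin_home (a point): Where the centre of the tin's underside belongs: 238 mm out, on the middle line, on the tray floor. Channel walls either side: inner faces at y = +/-40 mm, from 224 to 298 mm out (flared to +/-48 mm from 208 on), tops 62 mm above the bench.
- rack: Round white turntable, 300 mm across, turning both ways without stops about the vertical axis through its origin (at bench level, same place as the holder's origin); friction about 0.25 N m: it stays where left, and coasts some degrees if let go while fast. Deck top 30 mm above the bench. Five radial pockets 72 degrees apart, the first along its own -x; that one starts empty, the others hold a tin each.
- pocket (a point): Middle of the empty first pocket on the deck, 105 mm from the axis. Each pocket is open outwards and inwards, between two parallel wooden guides 73 mm apart, 25 mm tall, 55 to 142 mm from the axis. Behind a tin the middle of the deck is free up to 72 mm from the axis (only a flat steel hub cap, 56 mm across, 8 mm high).
- peg (a point): Top of the first of five upright black pegs for pushing the rack round, 16 mm thick, 137 mm from the axis, tops 125 mm above the bench (35 mm above the tins' tops). They stand midway between pockets, at 36, 108, 180, 252 and 324 degrees (counterclockwise from above) from the rack's -x; this is the 36 degree one.
- tin_red: The wanted red tin, 66 mm across and 60 mm tall, flat top and bottom, about 0.35 kg; origin at the centre of its underside, z up the tin. It starts in one of the four filled pockets of the rack, 105 mm from the axis.
- gate_left (a joint): Angle of the yellow spring gate at the holder's +y side, rad: 0 closed, up to 0.95 swung open by a passing tin. Upright plate 30 mm long, 36 mm tall, from 34 to 70 mm above the bench, on a pivot 179 mm from the axis at y = +46 mm; closed, it slants inwards and away from the rack to its tip at 200 mm, y = +25 mm. A weak spring (1.3 N at the tip closed, 2.9 N fully open) closes it again. Tins pass only away from the rack.
- gate_right (a joint): Angle of the other gate, mirror image at the holder's -y side; 0 closed, up to 0.95 open.
- bumper: Black rubber bumper on a spring in the end wall, 44 mm wide, from 40 to 70 mm above the bench. Origin at bench level under the middle of its front face, which stands 271 mm from the axis at rest; yields away from the rack by 12 mm at most, 1.5 N per mm.
- tin_blue: Blue tin, 66 mm across and 60 mm tall, flat top and bottom, about 0.35 kg; origin at the centre of its underside, z up the tin. It starts in one of the four filled pockets of the rack, 105 mm from the axis. Must stay in the rack.
- tin_green: Green tin, 66 mm across and 60 mm tall, flat top and bottom, about 0.35 kg; origin at the centre of its underside, z up the tin. It starts in one of the four filled pockets of the rack, 105 mm from the axis. Must stay in the rack.
- tin_white: White tin, 66 mm across and 60 mm tall, flat top and bottom, about 0.35 kg; origin at the centre of its underside, z up the tin. It starts in one of the four filled pockets of the rack, 105 mm from the axis. Must stay in the rack.
- screwdriver: Screwdriver 190 mm long lying on the bench on the holder's +y side; must not be disturbed. Origin under its middle, handle to its -x.
- glue: Yellow glue bottle, 54 mm across, 120 mm tall, standing on the bench on the holder's -y side; must not be disturbed. Origin at the centre of its underside.
- brush: Paint brush lying on the bench beside the rack; must not be disturbed. Origin under its middle.
Not all that is in view belongs to the job. Leave any orange look-alike of the tin_red alone.

How it is judged:
On the way, in this order (a step that is already met when the one before it is completed fails the run):
1. the red tin, in its pocket, stands lined up with the holder's mouth (within 10 mm) and at rest (y of tin_red in the frame of holder between -0.01 and 0.01 m and x of tin_red in the frame of holder between -0.12 and -0.085 m and linear speed of tin_red below 0.01 m/s and angular speed of rack below 0.05 rad/s), for 0.3 s.
2. the red tin is pressed on the bumper with more than 4 N (contact force between tin_red and bumper above 4 N and x of tin_red in the frame of holder below -0.232 m), for 0.1 s.
At the end, for the whole second after the job is handed in: The red tin stands upright on the holder's floor with its centre 228 to 243 mm from the rack's axis and within 9 mm of the middle line, at rest, both gates closed behind it (under 0.12 rad); the other three tins stand upright in their pockets (centres under 125 mm from the axis), the rack is still (x of tin_red in the frame of holder between -0.243 and -0.228 m and y of tin_red in the frame of holder between -0.009 and 0.009 m and angle between each of tin_red, tin_blue, tin_green, tin_white's own z axis and vertical below 0.06 rad and linear speed of tin_red below 0.02 m/s and height (world z) of tin_red below 0.033 m and value of joint each of gate_left, gate_right below 0.12 rad and angular speed of rack below 0.05 rad/s and horizontal distance between each of tin_blue, tin_green, tin_white and rack below 0.125 m and height (world z) of each of tin_blue, tin_green, tin_white below 0.035 m); the robot touches nothing.
It fails at once if the red tin is lifted (more than 12 mm above the deck) or tipped more than 0.35 rad (height (world z) of tin_red above 0.042 m or angle between tin_red's own z axis and vertical above 0.35 rad).
It fails at once if the red tin is rammed on the bumper with more than 24 N (contact force between tin_red and bumper above 24 N).
It fails at once if another tin is lifted or tipped over (height (world z) of any of tin_blue, tin_green, tin_white above 0.045 m or angle between any of tin_blue, tin_green, tin_white's own z axis and vertical above 0.35 rad).
It fails at once if the screwdriver, glue bottle or brush is shifted by more than 25 mm (distance of any of screwdriver, glue, brush from where it was at the start of the episode above 0.025 m).
It also fails if it takes over 67 s, if anything falls off the work surface, if the arm or the gripper's body presses on something with over 40 N, if the wrist force passes 120 N, or if a joint passes its speed limit or range.

## Working session

There is one attempt and no reset: what is moved stays moved. The work goes in short steps, Python scripts to look and compute and a tool call to move; the robot and the scene stay as the last step left them, time stands still between calls to the robot, and variables do not carry over. Pictures are saved under pics/ and viewed, at most 10 in all, crops included, and the job is handed in when it is done.

Besides the shell and the picture viewer there is one more tool, called by a JSON object that holds its "op" and its "data", one argument or row to a line. carry_out: Moves the arm, as the interface text tells. Its arguments: {"type":"object","properties":{"increments":{"type":"array","items":{"type":"array"}}},"required":["increments"]}

```bash
mkdir -p pics
python3 - <<'E'
from bench import robot
import cv2
for n in("top","side"):
    cv2.imwrite(f"pics/{n}0.png",robot.snapshot(n)); c=robot.get_calibration(n); print(n,c)
print(robot.get_obs())
E
```

```text
top {'vfov': 53.34768557885485, 'cx': 257.65133356390254, 'cy': 198.21762805405953, 'k1': -0.06735780077090442, 'T': array([[ 0.02862279, -0.99442866,  0.10145137,  0.4772004 ],
       [-0.99940828, -0.02653311,  0.02188803,  0.02567422],
       [-0.01907426, -0.10201783, -0.99459969,  1.27516077],
       [ 0.        ,  0.        ,  0.        ,  1.        ]])}
side {'vfov': 43.74514600462669, 'cx': 255.07849558308874, 'cy': 190.43685287024675, 'k1': -0.0449632662743589, 'T': array([[-0.7245481 , -0.40719216,  0.55607967, -0.18984625],
       [-0.68912997,  0.44134675, -0.57472858,  0.88453373],
       [-0.01139898, -0.79962966, -0.60038526,  0.94855555],
       [ 0.        ,  0.        ,  0.        ,  1.        ]])}
{'time': 0.1, 'joint_positions': array([-1.22007400e+00,  8.78966591e-02,  1.37206076e+00, -3.82513365e-05,
        1.68360168e+00, -1.03104625e-01]), 'qvel': array([-0.00046299, -0.00109911, -0.00244782, -0.00040758,  0.00031554,
       -0.00053747]), 'joint_torque': array([ 1.99160982e-03, -3.41252768e+01, -3.03301191e+01,  7.19994097e-02,
        3.04698281e-02, -1.07027633e-04]), 'tool_pos': array([ 0.24094965, -0.49390661,  0.21843418]), 'ee_rot': array([-3.13963274e+00, -1.64575746e-04,  4.53822525e-01]), 'wrist_force': array([ 0.86021233, -0.81866989,  0.0555341 ]), 'wrist_torque': array([0.00466009, 0.00989821, 0.05896234]), 'finger_force': 0.0, 'width': 0.09409181719453902}
```

View pics/top0.png

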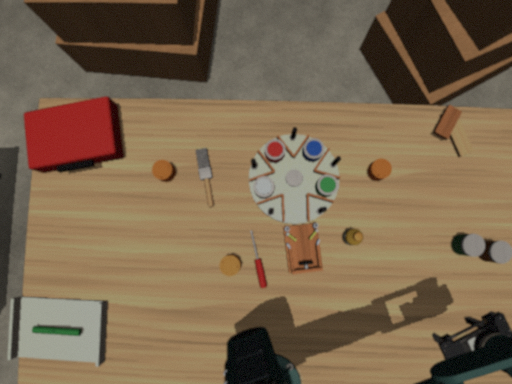

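View pics/side0.png

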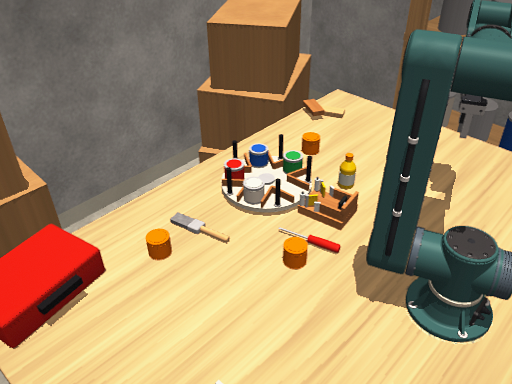

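The red tin is at top (275,150). Things that could be taken for it are the orange tins at (163,170), (380,169) and (231,264), and the red toolbox at (73,133). I choose the one on the rack and will check it in a close crop.

```bash
cat > h.py <<'E'
import numpy as np, cv2
from bench import robot
def K(c):
    f=192/np.tan(np.radians(c["vfov"]/2)); return np.array([[f,0,c["cx"]],[0,f,c["cy"]],[0,0,1]])
def cast(name,px,z):
    c=robot.get_calibration(name); px=np.atleast_2d(np.float64(px))
    u=cv2.undistortPoints(px[:,None],K(c),np.array([c["k1"],0,0,0]))[:,0]
    d=np.c_[u,np.ones(len(u))]@c["T"][:3,:3].T; o=c["T"][:3,3]
    return (o+d*((z-o[2])/d[:,2])[:,None])[:,:2]
def proj(name,P):
    c=robot.get_calibration(name);T=np.linalg.inv(c["T"])
    return cv2.projectPoints(np.float64(P),cv2.Rodrigues(T[:3,:3])[0],T[:3,3],K(c),np.array([c["k1"],0,0,0]))[0][:,0]
def blobs(img,lo,hi,box,amin=6):
    x0,y0,x1,y1=box; m=np.zeros(img.shape[:2],np.uint8)
    m[y0:y1,x0:x1]=cv2.inRange(cv2.cvtColor(img,cv2.COLOR_BGR2HSV),lo,hi)[y0:y1,x0:x1]
    n,_,s,c=cv2.connectedComponentsWithStats(m)
    return [(s[i,4],c[i].round(1)) for i in range(1,n) if s[i,4]>=amin]
E
python3 - <<'E'
from h import *
im=cv2.imread("pics/top0.png")
cv2.imwrite("pics/crop0.png",cv2.resize(im[120:280,220:380],None,fx=3.7,fy=3.7,interpolation=cv2.INTER_CUBIC))
B=(240,120,345,225)
for n,lo,hi in(("red",(0,120,60),(8,255,255)),("red2",(172,120,60),(180,255,255)),("blue",(105,120,50),(130,255,255)),("green",(45,80,40),(90,255,255))):
    for a,c in blobs(im,lo,hi,B): print(n,a,c,cast("top",c,.09))
for a,c in blobs(im,(0,0,0),(180,255,45),B,4): print("blk",a,c,cast("top",c,.1))
m=cv2.inRange(cv2.cvtColor(im,cv2.COLOR_BGR2HSV),(0,0,150),(180,90,255)); k=np.zeros_like(m);k[120:230,240:350]=m[120:230,240:350]
p=np.argwhere(k)[:,::-1]; w=cast("top",p,.03); print(w.min(0),w.max(0))
h=cv2.convexHull(np.float32(w)); print(cv2.minEnclosingCircle(h))
E
```

```text
red 165 [274.5 148.7] [[0.75680199 0.00300792]]
blue 152 [313.7 147.7] [[ 0.76323002 -0.12074198]]
green 161 [327.4 184.3] [[ 0.64762154 -0.16498337]]
blk 24 [293.4 133. ] [[ 0.80644207 -0.05511041]]
blk 24 [335.2 161.2] [[ 0.71962114 -0.1871359 ]]
blk 20 [253.6 163.2] [[0.70663226 0.06733483]]
blk 15 [321.5 209.6] [[ 0.56710512 -0.14598271]]
blk 6 [270.5 211. ] [[0.55857173 0.01084278]]
[ 0.50894794 -0.24636508] [0.82568091 0.10552842]
((0.6402084231376648, -0.0745285153388977), 0.20718514919281006)
```

View pics/crop0.png

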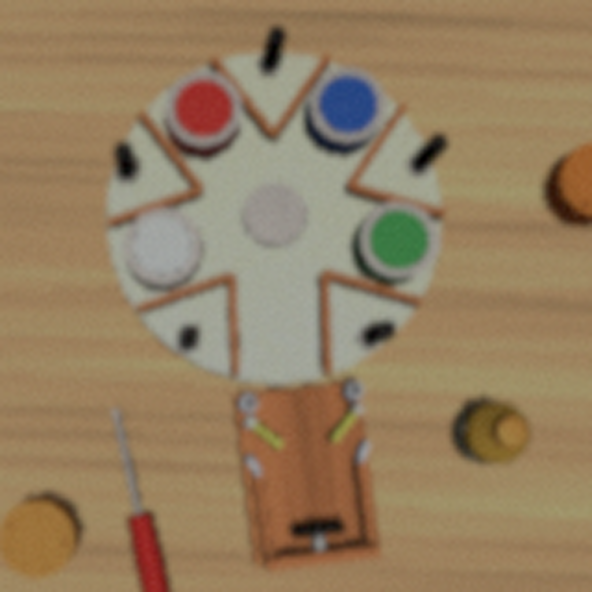

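The crop shows the red tin (lid at crop (204,107)) in the rear-left pocket and the empty pocket facing the holder. The rollers are at crop (249,403) and (351,390), and the bumper at (316,526).

Run:
```python
from h import *
from scipy.optimize import least_squares
f=lambda x,y:(220+(x+.5)/3.7-.5,120+(y+.5)/3.7-.5)
hub=cast("top",f(275,214),.038)[0]
tins=np.array([[.7568,.0030],[.7632,-.1207],[.6476,-.1650],cast("top",f(163,247),.09)[0]]); print("white",tins[3])
# angles +72 steps: red,then clockwise.. order blue,green ; white on other side
def r(p):
    a=p[2]+np.radians([0,-72,-144,72]); return (p[:2]+.105*np.c_[np.cos(a),np.sin(a)]-tins).ravel()
s=least_squares(r,[*hub,1]); print("hub",hub,"fit",s.x[:2],np.degrees(s.x[2]),"res mm",(s.fun*1e3).round(1))
rl=cast("top",f(249,401),.072)[0]; rr=cast("top",f(351,388),.072)[0]; bu=cast("top",f(316,526),.069)[0]
print(rl,rr,np.linalg.norm(rl-rr),"bumper",bu)
c=s.x[:2]
for n,p in(("roller mid",(rl+rr)/2),("bump",bu)):
    d=p-c; print(n,np.linalg.norm(d),np.degrees(np.arctan2(d[1],d[0])))
d=rl-rr; print("perp",np.degrees(np.arctan2(d[1],d[0]))+90)
for q in [(30,540),(495,430),(140,510)]: print(q,cast("top",f(*q),.06)[0])
```

```text
white [0.63575204 0.03394245]
hub [ 0.67471389 -0.06383846] fit [ 0.67463065 -0.06368503] 39.26629159955311 res mm [-0.9 -0.2 -0.2  0.2  0.3 -0.2  0.8  0.2]
[ 0.50842407 -0.04240812] [ 0.52176661 -0.128686  ] 0.08730346863961823 bumper [ 0.40475293 -0.10139441]
roller mid 0.16102628431341443 -172.19703494936434
bump 0.27249951063916444 -172.0456949550701
perp 188.79093044505265
(30, 540) [0.3852473  0.14057245]
(495, 430) [ 0.48954151 -0.25408416]
(140, 510) [0.41347024 0.04760351]
```

```bash
cat > plan.py <<'E'
import numpy as np
from bench import robot
C=np.array([.6746,-.0637])
def pol(a,r): a=np.radians(a); return C+r*np.array([np.cos(a),np.sin(a)])
def rows(way,fing,start=None):
    """way: list of (x,y,z,yawdeg) poses, one per row; shift first, then turn; tool pointing down"""
    o=robot.get_obs()
    p=np.r_[o["tool_pos"],np.degrees(o["ee_rot"][2])] if start is None else np.array(start,float)
    out=[]
    for w in way:
        y=np.radians(p[3]); d=np.array(w[:3])-p[:3]
        t=np.round([1e3*(d[0]*np.cos(y)+d[1]*np.sin(y)),1e3*(d[0]*np.sin(y)-d[1]*np.cos(y)),-1e3*d[2]],1)
        tw=np.round(-((w[3]-p[3]+180)%360-180),1)
        out.append([fing,t.tolist(),float(tw)])
        p[0]+=(t[0]*np.cos(y)+t[1]*np.sin(y))/1e3; p[1]+=(t[0]*np.sin(y)-t[1]*np.cos(y))/1e3; p[2]-=t[2]/1e3; p[3]-=tw
    for i in range(0,len(out),8): print(out[i:i+8])
    print("end",p.round(4))
def line(a,b,n): return [np.array(a)+(np.array(b)-a)*k/n for k in range(1,n+1)]
E
python3 - <<'E'
from plan import *
o=robot.get_obs(); s=np.r_[o["tool_pos"],np.degrees(o["ee_rot"][2])]
rows(line(s,[*pol(75.27,.137),.22,65.3],16),179)
E
```

```text
[[179, [41.7, -18.8, -0.1], -2.5], [179, [42.5, -16.9, -0.1], -2.4], [179, [43.2, -15.1, -0.1], -2.5], [179, [43.8, -13.3, -0.1], -2.4], [179, [44.4, -11.4, -0.1], -2.5], [179, [44.7, -9.4, -0.1], -2.4], [179, [45.2, -7.6, -0.1], -2.5], [179, [45.4, -5.6, -0.1], -2.4]]
[[179, [45.6, -3.7, -0.1], -2.5], [179, [45.7, -1.7, -0.1], -2.5], [179, [45.8, 0.3, -0.1], -2.4], [179, [45.7, 2.3, -0.1], -2.5], [179, [45.6, 4.2, -0.1], -2.4], [179, [45.3, 6.1, -0.1], -2.5], [179, [45.1, 8.1, -0.1], -2.4], [179, [44.6, 9.9, -0.1], -2.5]]
end [ 0.7094  0.0688  0.22   65.3021]
```

{"op": "carry_out", "data": {
  "increments": [
    [179, [42, -19, 0], -2.5],
    [179, [42, -17, 0], -2.5],
    [179, [43, -15, 0], -2.5],
    [179, [44, -13, 0], -2.5],
    [179, [44, -11, 0], -2.5],
    [179, [45, -9, 0], -2.5],
    [179, [45, -8, 0], -2.5],
    [179, [45, -6, 0], -2.5]
  ]
}}

```text
time: 0.9
tool_pos: [0.4746, -0.2113, 0.219]
ee_rot: [-3.141, 0.0, 0.805]
wrist_force: [0.6, -1.2, -0.2]
width: 0.0336
finger_force: 0.0
```

Run:
```python
from plan import *
o=robot.get_obs(); s=np.r_[o["tool_pos"],np.degrees(o["ee_rot"][2])];print(s,o["width"],o["qvel"].round(3))
# commanded
p=np.array([.24095,-.49391,.2184,26.0])
for a in [(42,-19),(42,-17),(43,-15),(44,-13),(44,-11),(45,-9),(45,-8),(45,-6)]:
    y=np.radians(p[3]);p[:2]+=np.array([a[0]*np.cos(y)+a[1]*np.sin(y),a[0]*np.sin(y)-a[1]*np.cos(y)])/1e3;p[3]+=2.5
print(p)
rows(line(p,[*pol(75.27,.137),.22,65.3],8),179,p)
```

```text
[ 0.47463794 -0.21125793  0.21901783 46.10402901] 0.0335711874226898 [ 0.88   0.227 -0.227 -0.003 -0.005  0.441]
[ 0.47378836 -0.21260397  0.2184     46.        ]
[[179, [45.8, -3.2, -0.2], -2.4], [179, [45.8, -1.4, -0.2], -2.4], [179, [45.9, 0.6, -0.2], -2.4], [179, [45.8, 2.5, -0.2], -2.4], [179, [45.7, 4.5, -0.2], -2.5], [179, [45.4, 6.4, -0.2], -2.4], [179, [45.1, 8.3, -0.2], -2.4], [179, [44.8, 10.2, -0.2], -2.4]]
end [ 0.7095  0.0688  0.22   65.3   ]
```

{"op": "carry_out", "data": {
  "increments": [
    [179, [45, -4, 0], -2.5],
    [179, [46, -1, 0], -2.5],
    [179, [46, 1, 0], -2.5],
    [179, [46, 2, 0], -2.5],
    [179, [46, 4, 0], -2.5],
    [179, [45, 6, 0], -2.5],
    [179, [45, 8, 0], -2],
    [179, [45, 10, 0], -2]
  ]
}}

```text
time: 1.7
tool_pos: [0.7072, 0.0719, 0.2186]
ee_rot: [-3.141, 0.001, 1.136]
wrist_force: [1.1, -1.2, 0.4]
width: 0.0281
finger_force: 0.0
```

{"op": "carry_out", "data": {
  "increments": [
    [179, [0, 0, 0], 0],
    [179, [0, 0, 0], 0]
  ]
}}

```text
time: 1.9
tool_pos: [0.7064, 0.0712, 0.2172]
ee_rot: [-3.139, 0.002, 1.136]
wrist_force: [-0.2, -1.2, -0.0]
width: 0.0282
finger_force: 0.0
```

Run:
```python
from plan import *
from h import *
im=robot.snapshot("side")
o=robot.get_obs();print(o["tool_pos"],np.degrees(o["ee_rot"][2]),o["width"],pol(75.27,.137))
p=proj("side",[[*pol(75.27,.137),.125],[*o["tool_pos"]-[0,0,.014]]]);print(p)
x,y=p.mean(0).astype(int);cv2.imwrite("pics/a.png",cv2.resize(im[y-50:y+50,x-60:x+60],None,fx=5,fy=5))
print(x,y)
rows([[*pol(75.27,.137),.114,65.3]],179)
```

```text
[0.7061792  0.07007897 0.21834569] 65.00022322815896 0.028071911245934965 [0.70943422 0.06879746]
[[228.92582885 168.32717346]
 [228.19797198 146.72610511]]
228 157
[[179, [0.2, 3.5, 104.3], -0.3]]
end [ 0.7094  0.0688  0.114  65.3002]
```

View pics/a.png

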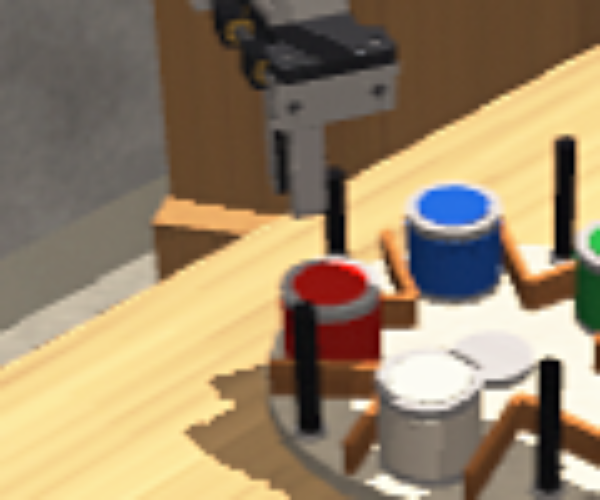

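The peg top shows at crop (304,306), exactly where predicted, and the fingertips at (301,198). I correct by 3.5 mm and descend around the peg.

{"op": "carry_out", "data": {
  "increments": [
    [179, [0, 3.5, 0], 0],
    [179, [0, 0, 20], 0],
    [179, [0, 0, 20], 0],
    [179, [0, 0, 20], 0],
    [179, [0, 0, 20], 0],
    [179, [0, 0, 15], 0],
    [179, [0, 0, 9], 0],
    [179, [0, 0, 0], 0]
  ]
}}

```text
time: 2.75
tool_pos: [0.7089, 0.068, 0.1142]
ee_rot: [-3.14, 0.001, 1.134]
wrist_force: [-0.0, -0.3, -0.5]
width: 0.0277
finger_force: 0.0
```

Run:
```python
from plan import *
o=robot.get_obs();print(o["tool_pos"],np.degrees(o["ee_rot"][2]),o["width"],o["wrist_force"])
d=o["tool_pos"][:2]-C;print(np.hypot(*d)*1e3,np.degrees(np.arctan2(d[1],d[0])))
A=75.27
st=np.r_[2,4,[5]*27,4,2,1.7]; print(st.sum())
a=A+np.cumsum(st)
rows([[*pol(t,.137),.114,t-10] for t in a],179)
```

```text
[0.70888488 0.06804729 0.11417475] 64.9462636496319 0.02773179814924494 [-0.03798238 -0.25166741 -0.50425831]
136.13523497963808 75.41332759001361
148.7
[[179, [-0.0, -4.5, 0.2], -2.3], [179, [-2.0, -9.4, -0.0], -4.0], [179, [-2.6, -11.6, -0.0], -5.0], [179, [-2.6, -11.7, -0.0], -5.0], [179, [-2.6, -11.7, -0.0], -5.0], [179, [-2.6, -11.6, -0.0], -5.0], [179, [-2.6, -11.7, -0.0], -5.0], [179, [-2.6, -11.7, -0.0], -5.0]]
[[179, [-2.6, -11.6, -0.0], -5.0], [179, [-2.6, -11.7, -0.0], -5.0], [179, [-2.5, -11.7, -0.0], -5.0], [179, [-2.6, -11.6, -0.0], -5.0], [179, [-2.6, -11.7, -0.0], -5.0], [179, [-2.6, -11.7, -0.0], -5.0], [179, [-2.6, -11.6, -0.0], -5.0], [179, [-2.6, -11.7, -0.0], -5.0]]
[[179, [-2.6, -11.7, -0.0], -5.0], [179, [-2.6, -11.6, -0.0], -5.0], [179, [-2.6, -11.7, -0.0], -5.0], [179, [-2.6, -11.7, -0.0], -5.0], [179, [-2.6, -11.6, -0.0], -5.0], [179, [-2.5, -11.7, -0.0], -5.0], [179, [-2.6, -11.7, -0.0], -5.0], [179, [-2.6, -11.6, -0.0], -5.0]]
[[179, [-2.6, -11.7, -0.0], -5.0], [179, [-2.6, -11.7, -0.0], -5.0], [179, [-2.6, -11.7, -0.0], -5.0], [179, [-2.6, -11.6, -0.0], -5.0], [179, [-2.6, -11.7, -0.0], -5.0], [179, [-2.0, -9.3, -0.0], -4.0], [179, [-0.9, -4.7, -0.0], -2.0], [179, [-0.8, -4.0, -0.0], -1.7]]
end [ 5.760000e-01 -1.588000e-01  1.140000e-01  2.139463e+02]
```

{"op": "carry_out", "data": {
  "increments": [
    [179, [0, -4.5, 0], -2],
    [179, [-2, -9.5, 0], -4],
    [179, [-2.6, -11.6, 0], -5],
    [179, [-2.6, -11.7, 0], -5],
    [179, [-2.6, -11.7, 0], -5],
    [179, [-2.6, -11.6, 0], -5],
    [179, [-2.6, -11.7, 0], -5],
    [179, [-2.6, -11.7, 0], -5]
  ]
}}

```text
time: 3.55
tool_pos: [0.6267, 0.0652, 0.1172]
ee_rot: [3.137, 0.0, 1.767]
wrist_force: [1.9, 0.1, -1.1]
width: 0.0283
finger_force: 1.2
```

{"op": "carry_out", "data": {
  "increments": [
    [179, [-2.6, -11.6, 0], -5],
    [179, [-2.6, -11.7, 0], -5],
    [179, [-2.6, -11.7, 0], -5],
    [179, [-2.6, -11.6, 0], -5],
    [179, [-2.6, -11.7, 0], -5],
    [179, [-2.6, -11.7, 0], -5],
    [179, [-2.6, -11.6, 0], -5],
    [179, [-2.6, -11.7, 0], -5]
  ]
}}

```text
time: 4.35
tool_pos: [0.5556, 0.0043, 0.1173]
ee_rot: [3.138, 0.002, 2.465]
wrist_force: [1.1, 2.7, 0.6]
width: 0.0276
finger_force: 1.2
```

Run:
```python
from plan import *
o=robot.get_obs();print(o["tool_pos"],np.degrees(o["ee_rot"][2]),o["width"],o["wrist_force"],o["joint_positions"])
d=o["tool_pos"][:2]-C;print(np.hypot(*d)*1e3,np.degrees(np.arctan2(d[1],d[0])))
A=75.27+76
a=A+np.cumsum(np.r_[[5]*12,4,4,3,1.7])
rows([[*pol(t,.137),.114,t-10] for t in a],179)
```

```text
[0.55564976 0.00431016 0.11734592] 141.24264273062127 0.02764954192358217 [1.06022603 2.67864379 0.56301731] [-0.09579912  0.13906059  1.51779723  0.00250464  1.48129516 -0.99037452]
137.0202227332441 150.24110477627525
[[179, [-3.0, -14.1, 3.3], -5.0], [179, [-2.6, -11.7, 0.0], -5.0], [179, [-2.6, -11.6, 0.0], -5.0], [179, [-2.6, -11.7, 0.0], -5.0], [179, [-2.6, -11.7, 0.0], -5.0], [179, [-2.6, -11.6, 0.0], -5.0], [179, [-2.6, -11.7, 0.0], -5.0], [179, [-2.6, -11.7, 0.0], -5.0]]
[[179, [-2.6, -11.6, 0.0], -5.0], [179, [-2.6, -11.7, 0.0], -5.0], [179, [-2.5, -11.7, 0.0], -5.0], [179, [-2.6, -11.6, 0.0], -5.0], [179, [-2.0, -9.4, 0.0], -4.0], [179, [-2.0, -9.3, 0.0], -4.0], [179, [-1.5, -7.1, 0.0], -3.0], [179, [-0.7, -4.0, 0.0], -1.7]]
end [ 5.760000e-01 -1.589000e-01  1.140000e-01  2.139426e+02]
```

Tracking well. I finish the arc, slowing at the end, and then grip the peg to centre it.

{"op": "carry_out", "data": {
  "increments": [
    [179, [-2.6, -11.7, 0], -5],
    [179, [-2.6, -11.7, 0], -5],
    [179, [-2.6, -11.6, 0], -5],
    [179, [-2.6, -11.7, 0], -5],
    [179, [-2.6, -11.7, 0], -5],
    [179, [-2.6, -11.6, 0], -5],
    [179, [-2.6, -11.7, 0], -5],
    [179, [-2.6, -11.7, 0], -5]
  ]
}}

```text
time: 5.15
tool_pos: [0.5407, -0.0888, 0.1173]
ee_rot: [3.14, 0.002, -3.12]
wrist_force: [-0.6, 2.4, 0.7]
width: 0.028
finger_force: 1.2
```

{"op": "carry_out", "data": {
  "increments": [
    [179, [-2.6, -11.6, 0], -5],
    [179, [-2.6, -11.7, 0], -5],
    [179, [-2.2, -10, 0], -4],
    [179, [-1.8, -8, 0], -4],
    [179, [-1.6, -7.4, 0], -3],
    [179, [-1.5, -7, 0], -3],
    [179, [-1, -5, 0], -2],
    [179, [-1, -4, 0], -2]
  ]
}}

```text
time: 5.95
tool_pos: [0.5687, -0.1486, 0.1172]
ee_rot: [-3.141, 0.001, -2.634]
wrist_force: [-1.3, 2.5, 1.0]
width: 0.0279
finger_force: 1.0
```

{"op": "carry_out", "data": {
  "increments": [
    [179, [-0.5, -3, 0], -1.5],
    [179, [0, -2, 0], -1],
    [179, [0, 0, 0], 0],
    [200, [0, 0, 0], 0],
    [220, [0, 0, 0], 0],
    [220, [0, 0, 0], 0],
    [220, [0, 0, 0], 0],
    [220, [0, 0, 0], 0]
  ]
}}

```text
time: 6.75
tool_pos: [0.5718, -0.1522, 0.1158]
ee_rot: [-3.141, 0.001, -2.592]
wrist_force: [-0.2, 2.2, 1.6]
width: 0.0155
finger_force: 30.0
```

Run:
```python
from plan import *
o=robot.get_obs();print(o["tool_pos"],np.degrees(o["ee_rot"][2]),o["width"],o["wrist_force"],o["joint_positions"],o["finger_force"])
d=o["tool_pos"][:2]-C;a=np.degrees(np.arctan2(d[1],d[0]))%360;print(np.hypot(*d)*1e3,a,"want 223.95")
```

```text
[ 0.57184705 -0.15215207  0.11579066] -148.4862028486746 0.015468017862328924 [-0.20701338  2.17972286  1.64316991] [-3.56152952e-01  2.19985518e-01  1.42680338e+00  5.44661150e-04
  1.49385118e+00 -2.47701020e+00] 30.000561475753784
135.5800038249967 220.7226169669729 want 223.95
```

{"op": "carry_out", "data": {
  "increments": [
    [220, [-0.4, -2, 0], 0],
    [220, [-0.4, -2, 0], 0],
    [220, [-0.4, -2, 0], 0],
    [220, [-0.2, -1.5, 0], 0],
    [220, [0, 0, 0], 0],
    [220, [0, 0, 0], 0],
    [220, [0, 0, 0], 0]
  ]
}}

```text
time: 7.45
tool_pos: [0.577, -0.1582, 0.1158]
ee_rot: [-3.141, 0.001, -2.592]
wrist_force: [0.5, 4.2, 4.5]
width: 0.0151
finger_force: 30.0
```

Run:
```python
from plan import *
from h import *
o=robot.get_obs();print(o["tool_pos"],o["width"],o["wrist_force"])
d=o["tool_pos"][:2]-C;a=np.degrees(np.arctan2(d[1],d[0]))%360;print(np.hypot(*d)*1e3,a,"want 223.95")
im=robot.snapshot("top");cv2.imwrite("pics/t2.png",im);cv2.imwrite("pics/c2.png",cv2.resize(im[120:280,220:380],None,fx=3.7,fy=3.7,interpolation=cv2.INTER_CUBIC))
e=np.array([np.cos(np.radians(187.95)),np.sin(np.radians(187.95))])
for n,lo,hi in(("red",(0,120,60),(8,255,255)),("blue",(105,120,50),(130,255,255)),("green",(45,80,40),(90,255,255))):
    for a,c in blobs(im,lo,hi,(240,120,345,225),30):
        w=cast("top",c,.09)[0]-C; print(n,a,c,"r",np.hypot(*w),"ang",np.degrees(np.arctan2(w[1],w[0]))%360)
```

```text
[ 0.57698324 -0.15818528  0.11580424] 0.015142563849606185 [0.52524601 4.15613978 4.50184549]
135.854704637718 224.06609816974373 want 223.95
red 125 [297.6 207.8] r 0.10354104790894701 ang 185.2434921385398
blue 153 [264.5 188.5] r 0.10523843155079372 ang 115.5709200750064
green 162 [272.4 150.6] r 0.10544981455204984 ang 43.95708168667758
green 373 [335.4 189.4] r 0.13334794923929866 ang 251.47177333174932
```

View pics/c2.png

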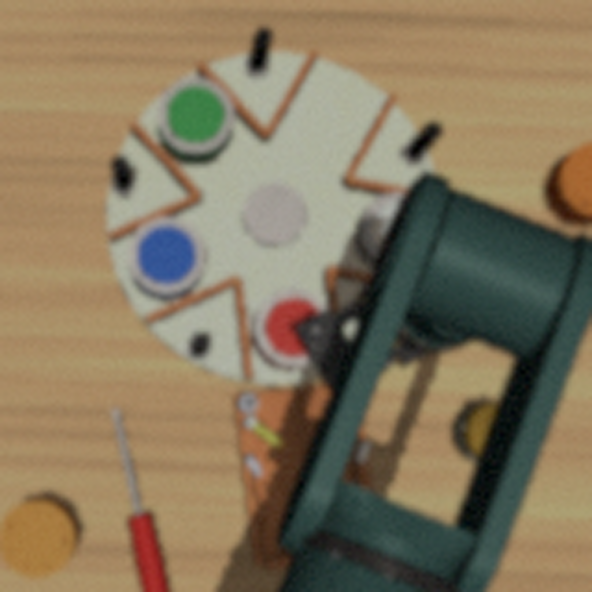

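The green and blue tins are at 44.0° and 115.6°, as wanted for red at 188°. The red lid at crop (293,327) is partly hidden by the arm. Next: release, rise, and go behind the tin.

{"op": "carry_out", "data": {
  "increments": [
    [200, [0, 0, 0], 0],
    [179, [0, 0, 0], 0],
    [179, [0, 0, 0], 0],
    [179, [0, 0, -10], 0],
    [179, [0, 0, -30], 0],
    [179, [0, 0, -30], 0],
    [201, [0, 0, -10], 0],
    [201, [0, 0, 0], 0]
  ]
}}

```text
time: 8.3
tool_pos: [0.5776, -0.1587, 0.1981]
ee_rot: [-3.137, 0.003, -2.592]
wrist_force: [-0.1, -0.4, -0.1]
width: 0.0203
finger_force: 0.0
```

Run:
```python
from plan import *
o=robot.get_obs(); s=np.r_[o["tool_pos"],np.degrees(o["ee_rot"][2])%360]; print(s)
g=np.r_[pol(187.95,.053),.19,187.95]
rows(line(s,g,5),201)
```

```text
[ 5.77634475e-01 -1.58682438e-01  1.98081335e-01  2.11488813e+02]
[[201, [-16.7, 10.3, 1.6], 4.7], [201, [-15.9, 11.6, 1.6], 4.7], [201, [-14.8, 12.9, 1.6], 4.7], [201, [-13.7, 14.1, 1.7], 4.7], [201, [-12.6, 15.2, 1.6], 4.7]]
end [ 6.221000e-01 -7.100000e-02  1.900000e-01 -1.720112e+02]
```

{"op": "carry_out", "data": {
  "increments": [
    [201, [-16.7, 10.3, 1.6], 4.7],
    [201, [-15.9, 11.6, 1.6], 4.7],
    [201, [-14.8, 12.9, 1.6], 4.7],
    [201, [-13.7, 14.1, 1.6], 4.7],
    [201, [-12.6, 15.2, 1.6], 4.7],
    [201, [0, 0, 0], 0],
    [201, [0, 0, 0], 0]
  ]
}}

```text
time: 9.0
tool_pos: [0.6202, -0.0705, 0.1857]
ee_rot: [3.141, -0.003, -3.0]
wrist_force: [0.8, -0.3, 0.3]
width: 0.02
finger_force: 0.0
```

Run:
```python
from plan import *
from h import *
im=robot.snapshot("side"); cv2.imwrite("pics/s3.png",im)
t=robot.snapshot("top")
o=robot.get_obs();print(o["tool_pos"],np.degrees(o["ee_rot"][2])%360,o["width"])
for a,c in blobs(t,(0,120,60),(8,255,255),(260,185,345,225),30):
    w=cast("top",c,.09)[0]-C; print("red top",a,c,np.hypot(*w),np.degrees(np.arctan2(w[1],w[0]))%360)
q=pol(187.95,.105); x,y=proj("side",[[*q,.1]])[0].astype(int)
print("expected red centre px",proj("side",[[*q,.09]])[0])
for a,c in blobs(im,(0,120,60),(8,255,255),(x-40,y-40,x+40,y+40),30): print(a,c,cast("side",c,.085))
cv2.imwrite("pics/c3.png",cv2.resize(im[y-60:y+60,x-70:x+70],None,fx=4.5,fy=4.5))
rows([[*pol(187.95,.053),.060,187.95]],201)
```

```text
[ 0.62040681 -0.07126496  0.18669539] 188.01852913067341 0.019930925708955195
red top 170 [299.1 208. ] 0.10456481471709503 187.76595458329422
expected red centre px [294.2668332  175.04082817]
116 [293.6 175.1] [[ 0.57636819 -0.0821642 ]]
186 [294.2 186.7] [[ 0.53571582 -0.03633691]]
[[201, [-1.7, -0.0, 126.7], 0.1]]
end [ 6.221000e-01 -7.100000e-02  6.000000e-02 -1.720815e+02]
```

View pics/c3.png

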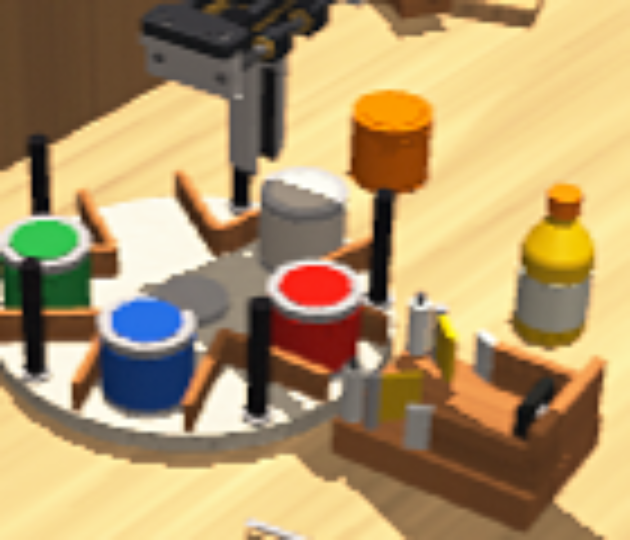

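The red tin (crop (315,290)) stands in the pocket facing the mouth, measured at 187.8° against 187.95° wanted, and the tool hangs above the hub. I descend behind it.

{"op": "carry_out", "data": {
  "increments": [
    [201, [-2, 0, 15], 0],
    [201, [0, 0, 25], 0],
    [201, [0, 0, 25], 0],
    [201, [0, 0, 25], 0],
    [201, [0, 0, 20], 0],
    [201, [0, 0, 12], 0],
    [201, [0, 0, 4], 0],
    [201, [0, 0, 0], 0]
  ]
}}

```text
time: 9.9
tool_pos: [0.6228, -0.0704, 0.061]
ee_rot: [3.141, -0.001, -3.002]
wrist_force: [-0.7, -0.1, -0.1]
width: 0.0197
finger_force: 0.0
```

Run:
```python
from plan import *
o=robot.get_obs();print(o["tool_pos"],o["wrist_force"])
e=pol(187.95,1)-C; d=o["tool_pos"][:2]-C; print("out",d@e,"side",d@[-e[1],e[0]],np.degrees(o["ee_rot"][2])%360)
```

```text
[ 0.62278378 -0.07041738  0.06101093] [-0.72668549 -0.06888875 -0.09398473]
out 0.052247290492221744 side -0.0005138262824588334 187.98389173850418
```

{"op": "carry_out", "data": {
  "increments": [
    [201, [4, 0, 0], 0],
    [201, [4, 0, 0], 0],
    [201, [4, 0, 0], 0],
    [201, [5, 0, 0], 0],
    [201, [5, 0, 0], 0],
    [201, [5, 0, 0], 0],
    [201, [5, 0, 0], 0],
    [201, [5, 0, 0], 0]
  ]
}}

```text
time: 10.7
tool_pos: [0.5871, -0.0753, 0.0625]
ee_rot: [-3.141, 0.003, -3.002]
wrist_force: [4.2, 0.5, 3.5]
width: 0.02
finger_force: 2.2
```

{"op": "carry_out", "data": {
  "increments": [
    [201, [5, 0, 0], 0],
    [201, [5, 0, 0], 0],
    [201, [5, 0, 0], 0],
    [201, [5, 0, 0], 0],
    [201, [5, 0, 0], 0],
    [201, [5, 0, 0], 0],
    [201, [5, 0, 0], 0],
    [201, [5, 0, 0], 0]
  ]
}}

```text
time: 11.5
tool_pos: [0.5465, -0.0809, 0.0616]
ee_rot: [-3.141, 0.0, -3.002]
wrist_force: [4.9, 0.4, 4.2]
width: 0.0199
finger_force: 2.5
```

Run:
```python
from plan import *
from h import *
t=robot.snapshot("side"); x,y=proj("side",[[*pol(187.95,.17),.08]])[0].astype(int); cv2.imwrite("pics/c4.png",cv2.resize(t[y-60:y+60,x-70:x+70],None,fx=4.5,fy=4.5))
o=robot.get_obs();print(o["tool_pos"],o["wrist_force"])
e=pol(187.95,1)-C; d=o["tool_pos"][:2]-C; print("out",d@e,"side",d@[-e[1],e[0]],np.degrees(o["ee_rot"][2])%360,"F",o["wrist_force"][:2]@e)
```

```text
[ 0.54546005 -0.08097977  0.06131321] [3.09887989 0.89948663 2.74461073]
out 0.13028874638100194 side -0.0007475077406913846 187.99405693344943 F -3.1935039858493766
```

View pics/c4.png

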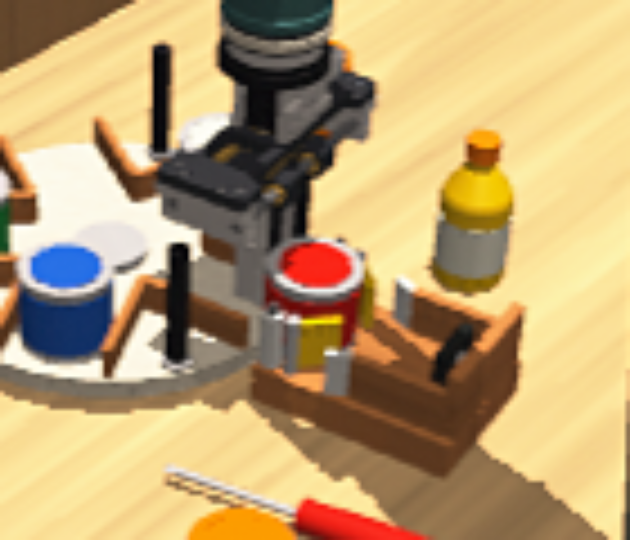

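The red tin (crop (315,265)) is upright in the mouth and entering the gates, with 3 to 5 N of push force. I continue.

{"op": "carry_out", "data": {
  "increments": [
    [201, [5, 0, 0], 0],
    [201, [5, 0, 0], 0],
    [201, [5, 0, 0], 0],
    [201, [5, 0, 0], 0],
    [201, [5, 0, 0], 0],
    [201, [5, 0, 0], 0],
    [201, [5, 0, 0], 0],
    [201, [5, 0, 0], 0]
  ]
}}

```text
time: 12.35
tool_pos: [0.5057, -0.0862, 0.06]
ee_rot: [3.141, -0.003, -3.002]
wrist_force: [3.4, 0.3, -1.0]
width: 0.02
finger_force: 1.9
```

{"op": "carry_out", "data": {
  "increments": [
    [201, [4, 0, 0], 0],
    [201, [4, 0, 0], 0],
    [201, [3, 0, 0], 0],
    [201, [3, 0, 0], 0],
    [201, [2, 0, 0], 0],
    [201, [2, 0, 0], 0],
    [201, [2, 0, 0], 0],
    [201, [1, 0, 0], 0]
  ]
}}

```text
time: 13.15
tool_pos: [0.4868, -0.0896, 0.0618]
ee_rot: [-3.141, 0.001, -3.002]
wrist_force: [2.9, -0.9, -1.3]
width: 0.0198
finger_force: 1.8
```

```bash
cat > st.py <<'E'
from plan import *
o=robot.get_obs();print(o["tool_pos"],o["wrist_force"])
e=pol(187.95,1)-C; d=o["tool_pos"][:2]-C; print("out",d@e,"side",d@[-e[1],e[0]],"F",o["wrist_force"][:2]@e)
E
python3 st.py
```

```text
[ 0.48676456 -0.08960543  0.06180909] [ 2.85985167 -0.94243103 -1.29014248]
out 0.18961313272729113 side -0.00032285402733345236 F -2.702019471726103
```

{"op": "carry_out", "data": {
  "increments": [
    [201, [2, 0, 0], 0],
    [201, [2, 0, 0], 0],
    [201, [1, 0, 0], 0],
    [201, [1, 0, 0], 0],
    [201, [1, 0, 0], 0],
    [201, [1, 0, 0], 0],
    [201, [0, 0, 0], 0],
    [201, [0, 0, 0], 0]
  ]
}}

```text
time: 13.95
tool_pos: [0.4785, -0.0905, 0.0617]
ee_rot: [-3.141, 0.0, -3.002]
wrist_force: [3.9, -1.8, 1.8]
width: 0.0198
finger_force: 1.8
```

{"op": "carry_out", "data": {
  "increments": [
    [201, [1, 0, 0], 0],
    [201, [1, 0, 0], 0],
    [201, [1, 0, 0], 0],
    [201, [0, 0, 0], 0],
    [201, [0, 0, 0], 0]
  ]
}}

```text
time: 14.45
tool_pos: [0.4763, -0.0909, 0.0617]
ee_rot: [-3.141, 0.002, -3.002]
wrist_force: [5.1, -0.9, 1.0]
width: 0.02
finger_force: 3.0
```

```bash
python3 st.py
```

```text
[ 0.47626007 -0.09085685  0.06174844] [ 5.05093656 -0.92387729  0.99652569]
out 0.200189750736631 side -0.0005363268775250458 F -4.874612303512647
```

{"op": "carry_out", "data": {
  "increments": [
    [201, [1, 0, 0], 0],
    [201, [1, 0, 0], 0],
    [201, [1, 0, 0], 0],
    [201, [0, 0, 0], 0],
    [201, [0, 0, 0], 0]
  ]
}}

```text
time: 14.95
tool_pos: [0.4742, -0.0912, 0.062]
ee_rot: [-3.141, 0.004, -3.002]
wrist_force: [7.9, -0.0, -0.7]
width: 0.0203
finger_force: 3.9
```

{"op": "carry_out", "data": {
  "increments": [
    [201, [1, 0, 0], 0],
    [201, [1, 0, 0], 0],
    [201, [0, 0, 0], 0],
    [201, [0, 0, 0], 0]
  ]
}}

```text
time: 15.35
tool_pos: [0.4729, -0.0914, 0.0622]
ee_rot: [-3.141, 0.006, -3.002]
wrist_force: [8.9, -0.2, -1.6]
width: 0.0201
finger_force: 4.6
```

```bash
python3 st.py
```

```text
[ 0.47289791 -0.09138064  0.06215059] [ 8.92898998 -0.19642985 -1.55996687]
out 0.20359203707882048 side -0.0004825789392764457 F -8.816006740296348
```

{"op": "carry_out", "data": {
  "increments": [
    [201, [1, 0, 0], 0],
    [201, [1, 0, 0], 0],
    [201, [0, 0, 0], 0],
    [201, [0, 0, 0], 0],
    [201, [0, 0, 0], 0]
  ]
}}

```text
time: 15.85
tool_pos: [0.4717, -0.0916, 0.0624]
ee_rot: [-3.141, 0.008, -3.002]
wrist_force: [10.5, -0.6, -0.9]
width: 0.0198
finger_force: 5.3
```

{"op": "carry_out", "data": {
  "increments": [
    [201, [-1, 0, 0], 0],
    [201, [-2, 0, 0], 0],
    [201, [-2, 0, 0], 0],
    [201, [-2, 0, 0], 0],
    [201, [-3, 0, 0], 0],
    [201, [-4, 0, 0], 0],
    [201, [-4, 0, 0], 0],
    [201, [-4, 0, 0], 0]
  ]
}}

```text
time: 16.65
tool_pos: [0.4864, -0.0901, 0.0599]
ee_rot: [-3.141, -0.01, -3.002]
wrist_force: [0.2, -1.8, -0.5]
width: 0.0198
finger_force: 0.7
```

{"op": "carry_out", "data": {
  "increments": [
    [201, [0, 0, 0], 0],
    [201, [0, 0, -10], 0],
    [201, [0, 0, -20], 0],
    [201, [0, 0, -30], 0],
    [201, [0, 0, -30], 0],
    [201, [0, 0, -40], 0],
    [201, [0, 0, -20], 0],
    [201, [0, 0, 0], 0]
  ]
}}

```text
time: 17.45
tool_pos: [0.4916, -0.0885, 0.216]
ee_rot: [-3.14, 0.007, -3.001]
wrist_force: [-1.1, 0.0, 0.5]
width: 0.0198
finger_force: 0.0
```

Run:
```python
from plan import *
from h import *
t=robot.snapshot("side"); x,y=proj("side",[[*pol(187.95,.2),.08]])[0].astype(int); cv2.imwrite("pics/c5.png",cv2.resize(t[y-60:y+60,x-70:x+70],None,fx=4.5,fy=4.5))
e=pol(187.95,1)-C
for a,c in blobs(t,(0,120,60),(8,255,255),(x-40,y-40,x+40,y+40),30):
    d=cast("side",c,.0885)[0]-C; print(a,c,"out",d@e,"side",d@[-e[1],e[0]])
```

```text
130 [331.8 190.4] out 0.23833752921808193 side -0.0022124706646296753
154 [330.9 201.2] out 0.2611097964340953 side -0.049959479074234106
```

View pics/c5.png

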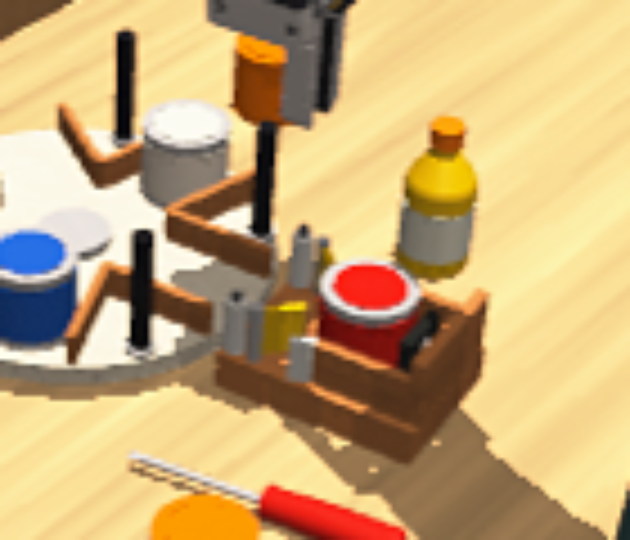

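The red tin (crop (370,287)) is upright at the bumper, 238 mm out and 2 mm off the middle, and the left gate is closed. I check the right gate from the top.

Run:
```python
from h import *
from plan import pol,C
t=robot.snapshot("top"); cv2.imwrite("pics/c6.png",cv2.resize(t[190:280,260:350],None,fx=6,fy=6,interpolation=cv2.INTER_CUBIC))
i0=cv2.imread("pics/top0.png")
for n,i in(("0",i0),("now",t)): print(n,blobs(i,(22,110,90),(35,255,255),(280,220,325,248),3))
```

```text
0 [(np.int32(24), array([312.1, 235. ])), (np.int32(21), array([292.2, 237.5]))]
now []
```

View pics/c6.png

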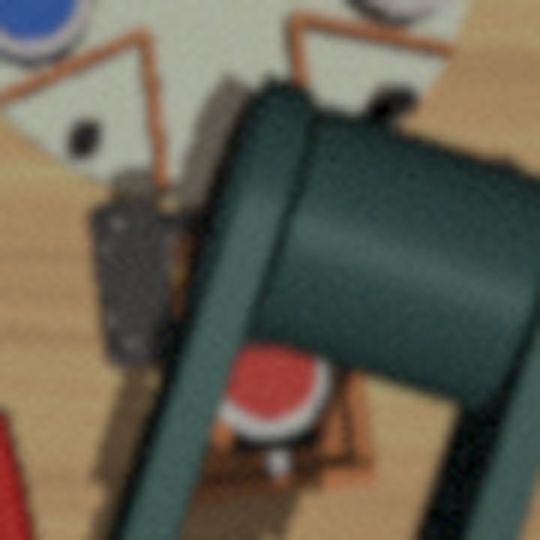

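The arm at crop (300,250) hides both gates, so I move it aside to check.

{"op": "carry_out", "data": {
  "increments": [
    [201, [0, -20, -20], 0],
    [201, [0, -40, -10], 0],
    [201, [0, -45, 0], 0],
    [201, [0, -45, 0], 0],
    [201, [0, -45, 0], 0],
    [201, [0, -40, 0], 0],
    [201, [0, -20, 0], 0],
    [201, [0, 0, 0], 0]
  ]
}}

```text
time: 18.35
tool_pos: [0.5245, -0.343, 0.2371]
ee_rot: [3.137, -0.005, -3.005]
wrist_force: [-0.4, 0.3, -1.1]
width: 0.0198
finger_force: 0.0
```

Run:
```python
from h import *
from plan import C,pol
t=robot.snapshot("top"); cv2.imwrite("pics/c7.png",cv2.resize(t[130:280,230:380],None,fx=4,fy=4,interpolation=cv2.INTER_CUBIC))
print(blobs(t,(22,110,90),(35,255,255),(280,220,325,248),3))
```

```text
[(np.int32(25), array([312.1, 234.9])), (np.int32(20), array([292.2, 237.4]))]
```

View pics/c7.png

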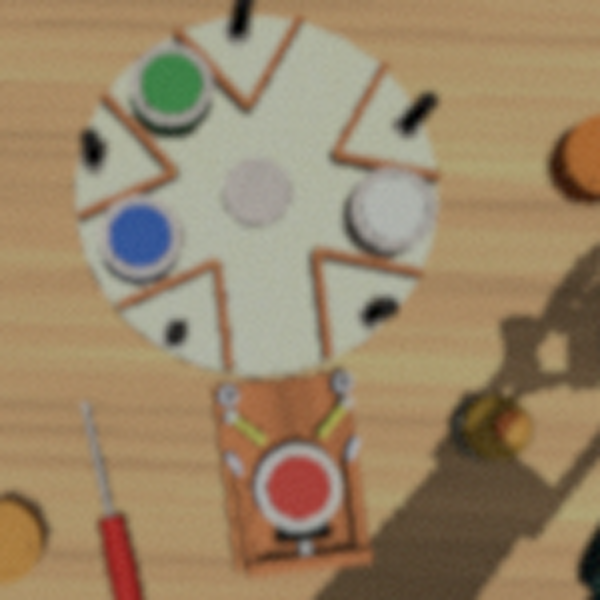

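Both gates are back at their starting pixels, (312.1,234.9) and (292.2,237.4). The red tin is home at crop (298,488), and the other three tins are in their pockets.

```bash
python3 -c "
from bench import robot
print(robot.close_job())"
```

```text
the job is handed in; nothing more can be done
None
```

The job is handed in at about 18 s of the 67 s; no verdict came back. In the last pictures the red tin stands upright at the bumper, about 238 mm out and 2 mm off the middle line. It was pressed on the bumper with an estimated 8–9 N (10.5 N at the wrist, less sliding friction). Both gates are closed behind it, and the other three tins are in their pockets.

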